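# Turn a rocking stand steady over a cover strip and set the canister on it

### The arm

A 6-joint arm with a two-finger parallel gripper is mounted at the origin on the work surface. World frame = base frame: x ahead of the robot, y to its left, z up, the work surface at z = 0. Lengths are in m, angles in rad, forces in N, time in s.
With the tool pointing down it reaches from about 0.25 to 0.725 m from the base axis. Payload 4 kg.
Tool frame: the origin (TCP) lies at the very end of the fingers, on their centre line; the grasp point (between the pads) lies 19 mm behind it; z points along the fingers, y is the line along which they close (so a half turn about z gives the same grasp; the last joint's range is limited). The gripper opens to 85 mm and grips with 20 to 120 N. Pads are 22 mm wide; open, the fingers measure 114 mm over their backs; the gripper's body (76 mm by 85 mm) begins 54 mm behind the grasp point. The pads swing forward as they close: fully open they stand 13 mm farther back than shut.
Start: joints at [1.323, 0.241, 0.005, 1.335, 0, 1.571], TCP at [0.123, 0.485, 0.205] pointing down, gripper open.
Joint ranges: [-2.72, 2.72], [-1.05, 1.87], [-1.09, 1.28], [-1.99, 2.15], [-1.42, 1.44], [-3.14, 3.14]. Speed limits (rad/s): [2.79, 2.79, 3.14, 3.14, 3.14, 3.14].

### API

Orientations are given as a unit quaternion [x, y, z, w].
In Python, from workcell import bot, vision, workorder, boxes_of gives the robot as it stands.
- The arm moves only by the tool send_rows, never from a script. Its argument "motion" is text: rows parted by semicolons, each of 5 numbers parted by spaces: the closure, from -1 (fully open) to 1 (shut), so that 0 is half open, then the shift along the tool's x, y, z in cm, then the turn about the tool's z in rad. In form: claw x y z twist; .... A call has 1 to 5 rows; each row is the pose to reach, as a shift and turn from the pose commanded when the call began, along the tool's axes at that moment; what a row does not reach only later rows make up. A row lasts 1/10 s, in which the tool goes at most 50 mm and 8.59 degrees, less where a joint would pass 70% of its speed; a pose out of reach is approached as far as the arm can. A call with a gripper value outside its range is refused whole. The fingers move at their own pace and stop on an object; the grip force is fixed at half the most. Time passes only in rows, so rows that repeat a pose let the fingers close. It gives the time, the measured TCP pose, the force, the opening and the grip force at its end, in the units of the state.
- bot.get_obs(): the state, without advancing time (a new reading comes with each control period).
- vision.camera(name): name is "side" or "top" or "wrist"; returns the picture (480x640x3 uint8, red, green, blue); there is no depth.
- vision.camera_model(name): a dict with "fov_y" (degrees; the focal length in pixels is half the picture's height over the tangent of half this angle, whatever the lens; pixels are square), "cx", "cy" (the principal point, pixels), "world_from_camera" (4x4, takes a point from camera to world coordinates); the wrist camera has in their place "hand_eye" (4x4, takes a point from camera to tool coordinates, whose origin is the TCP and whose axes are the flange's). Camera axes: x right, y down, z forward; pixel columns grow to the right and rows downward; lengths in m; the calibration is good to about 2 mm. A picture is of the moment at which its call begins: read the wrist's pose just before it. camera_model takes no time and is no camera call.
- workorder.job_done(): hands the job in; it is judged then, once.
Trained networks look in the newest picture that a camera, given by its name, has taken for a name from the list of things; names that differ only in an ending like _2 or _b are one class to them, and where a whole thing is asked for, a point or a joint stands for the part that bears it (a point fixed in the world has none). Each returns a list of dicts, best first, with "conf" (0 to 1); they miss things now and then, are a little off and sometimes report something else, mostly with a low value. They report only what shows in the picture. A call takes as long as a camera call. They do not tell look-alikes from the thing itself.
- boxes_of(camera, target): "rect" ([centre column, centre row, width, height] in pixels, round what is visible of it).
The state is a dict: "clock": time; "joint_pos": joint angles; "joint_vel": joint speeds; "tau": joint torques, N m; "eef_pos": TCP position; "tool_rot": TCP orientation; "ft_force": force on the tool from outside, world axes, zero at the start; "ft_torque": the same for the moment, N m; "grip_width": finger opening in m; "grasp_force": force on a finger pad.
Only numpy, scipy, OpenCV 4.12 (cv2) and the standard library are available. Lean on these libraries where they do the work, as an engineer would, in place of code of your own. Each camera call takes 0.05 s, during which the arm holds its last target. There are 200 camera calls.

### The job

The little four-legged stand rocks because two of its opposite feet are up on the flat steel strip. Turn it on the spot, without picking it up, until it straddles the strip with all four feet on the tile and rocks no more, and let go of it. Then set the closed steel canister down gently, upright and in the middle of the stand's top, and leave the other kitchen things where they are.

Things in the scene. Friction and masses are not known exactly. Their poses are not given: they have to be found in the camera images.
- stand_mid (a point): Four-legged stand, about 400 g, 74 mm high: square beech top 64 x 64 x 12 mm on thin splayed black legs. Feet: 14 mm rubber discs centred at x, y = +-45 mm, so it looks alike every quarter turn. Point on its mid axis, 37 mm above the feet; x, y along the top's sides, z up. At the start two opposite feet are on the strip and it leans about 5 degrees either way. Standing right, z is vertical.
- stand_top (a point): Centre of the upper face of the stand's square wooden top, 74 mm above the undersides of its feet (the wood's underside is 12 mm lower); axes as for the stand's mid point.
- strip: Fixed flat stainless steel strip on the tile: 240 mm long (its x), 56 mm wide (its y), 6 mm proud. Origin at its centre, at counter height. The stand's middle starts within about 4 mm of its long centre line. The stand straddles it when its sides are parallel to the strip and its middle is over the centre line: each foot then clears the strip's edge by 10 mm.
- canister_mid (a point): Closed round steel canister with a spring latch, about 250 g: 54 mm across, 91 mm high with lid. The latch stands out 10 mm on its -x side, 18 mm wide, 38 to 80 mm up; a flat hinge reaches 4 mm out at the lid on the +x side; the +y and -y sides are bare. Point on the axis, 45 mm above the underside; z up.
- plate: White melamine plate, 150 mm across, 16 mm high; leave alone. Origin at the centre of its underside.
- pinch_bowl: Orange silicone pinch bowl, 72 mm across, 32 mm high; leave alone. Origin at the centre of its underside.
- turner: Black plastic turner (spatula), 290 mm long, lying along its x axis, handle to -x; leave alone.
- tenderizer: Cast aluminium meat tenderizer, 190 mm long, lying along its x axis, its 52 mm high head at the origin and its handle to -x; leave alone.
Mind the look-alikes: they are no part of the job. There is more than one size of the part that bears stand_mid; the job needs the largest.

How it is judged:
By the outcome, as a careful person would: the job done as asked, in the order asked, and still so for the second after the job is handed in, with the robot touching nothing.
It also fails if it takes over 56 s, if anything falls off the work surface, if the arm or the gripper's body presses on something with over 40 N, if the wrist force passes 120 N, or if a joint passes its speed limit or range.

## Working session

There is one attempt and no reset: what is moved stays moved. The work goes in short steps, Python scripts to look and compute and a tool call to move; the robot and the scene stay as the last step left them, time stands still between calls to the robot, and variables do not carry over. Pictures are saved under pics/ and viewed, at most 10 in all, crops included, and the job is handed in when it is done.

Besides the shell and the picture viewer there is one more tool, called after ">>>" by a JSON object that holds its "method" and its "body", one argument or row to a line. send_rows: Moves the arm, as the interface text tells. Its arguments: {"type":"object","properties":{"motion":{"type":"string"}},"required":["motion"]}

```bash
ls; mkdir -p pics; cat > h.py <<'E'
import numpy as np, cv2, json
from scipy.spatial.transform import Rotation as R
from workcell import bot, vision, workorder, boxes_of
def shot(c,fn):
    o=bot.get_obs(); im=vision.camera(c); cv2.imwrite('pics/'+fn+'.png',im[:,:,::-1]); return o,im
def model(c,o=None):
    m=vision.camera_model(c); f=240/np.tan(np.radians(m['fov_y'])/2)
    if c=='wrist':
        T=np.eye(4);T[:3,:3]=R.from_quat(o['tool_rot']).as_matrix();T[:3,3]=o['eef_pos'];W=T@np.array(m['hand_eye'])
    else: W=np.array(m['world_from_camera'])
    return f,m['cx'],m['cy'],W
def px2w(M,u,v,z):
    f,cx,cy,W=M; d=W[:3,:3]@np.array([(u-cx)/f,(v-cy)/f,1]); p=W[:3,3]; return p+d*(z-p[2])/d[2]
def w2px(M,P):
    f,cx,cy,W=M; q=W[:3,:3].T@(np.array(P)-W[:3,3]); return np.array([cx+f*q[0]/q[2],cy+f*q[1]/q[2]])
E
python3 - <<'E'
from h import *
o,_=shot('top','top0'); print(o['eef_pos'],o['tool_rot'],o['clock'])
M=model('top'); print(M, {k:v for k,v in vision.camera_model('top').items() if k!='world_from_camera'})
for n,z in [('stand_mid',.037),('canister_mid',.09),('strip',.006),('tenderizer',.03),('pinch_bowl',.03),('plate',.016),('turner',.01)]:
    for b in boxes_of('top',n):
        r=b['rect']; print(n,np.round(b['conf'],2),np.round(r),np.round(px2w(M,r[0],r[1],z),3))
shot('side','side0')
E
```

```text
pics
[0.12245311 0.48405948 0.20391942] [ 1.23572419e-01  9.92335018e-01 -1.02569284e-03 -1.34909376e-04] 0.0
(np.float64(467.7507600944256), 318.08072435815745, 240.70999171753417, array([[ 0.01937008, -0.99611188,  0.08594138,  0.4507821 ],
       [-0.99979192, -0.01984791, -0.00470893,  0.01756119],
       [ 0.00639637, -0.08583229, -0.99628907,  1.26565644],
       [ 0.        ,  0.        ,  0.        ,  1.        ]])) {'fov_y': 54.32415329426335, 'cx': 318.08072435815745, 'cy': 240.70999171753417}
stand_mid 0.96 [197. 271.  32.  31.] [0.47  0.327 0.037]
stand_mid 0.93 [249. 252.  54.  54.] [0.523 0.194 0.037]
stand_mid 0.84 [304. 229.  27.  28.] [0.586 0.05  0.037]
canister_mid 0.8 [402. 281.  27.  28.] [ 0.456 -0.201  0.09 ]
strip 0.82 [252. 247.  22.  94.] [0.54  0.19  0.006]
tenderizer 0.77 [156. 259.  24.  77.] [0.499 0.438 0.03 ]
plate 0.6 [334. 169.  55.  54.] [ 0.756 -0.028  0.016]
turner 0.61 [493. 230.  30. 108.] [ 0.597 -0.462  0.01 ]
```

View pics/top0.png

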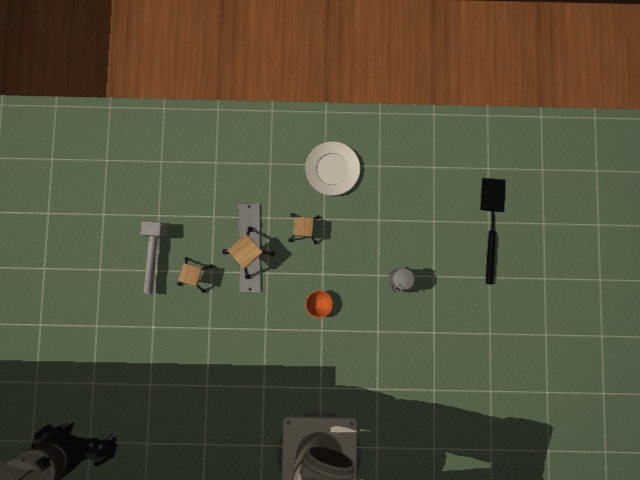

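View pics/side0.png

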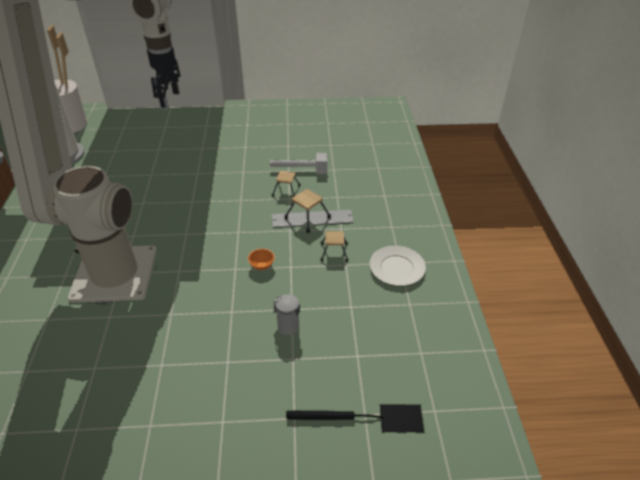

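The big stand is the one on the strip at (245,252). The look-alikes are smaller: (190,273) and (303,228), both on bare tile. The canister is at (402,280), with its latch apparently lower left. I'll check the choice in one crop.

```bash
python3 - <<'E'
from h import *
im=cv2.imread('pics/top0.png')
a=cv2.resize(im[195:305,165:325],(800,550),interpolation=cv2.INTER_CUBIC)
b=cv2.resize(im[260:305,380:425],(225,225),interpolation=cv2.INTER_CUBIC)
a[325:550,575:800]=b; cv2.imwrite('pics/crop0.png',a)
m=vision.camera_model('wrist');print(np.round(m['hand_eye'],3),m['fov_y'],m['cx'],m['cy'])
E
```

```text
[[-0.    -0.951 -0.31   0.08 ]
 [ 1.    -0.     0.     0.   ]
 [-0.001 -0.31   0.951 -0.169]
 [ 0.     0.     0.     1.   ]] 65.01859832846893 325.0297843076435 236.74517579518877
```

View pics/crop0.png

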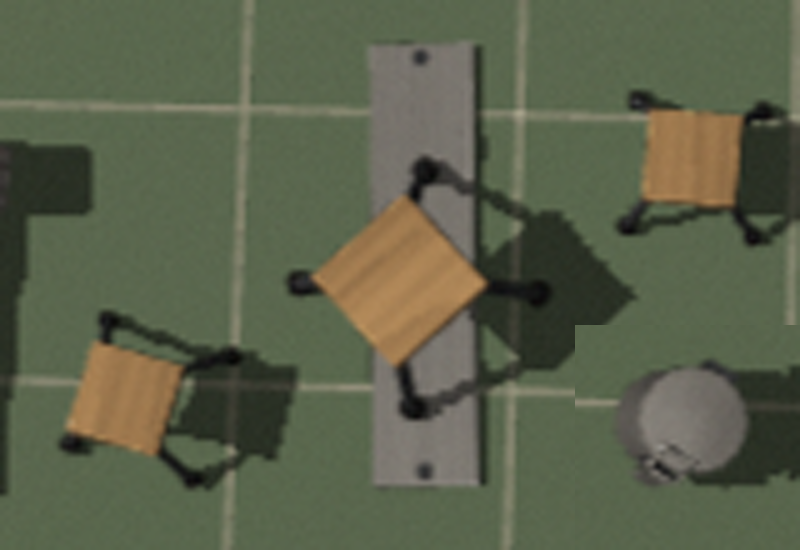

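The crop confirms it. The large stand's top is at about (245,251), turned roughly 43° with a diagonal along the strip. The canister latch points to the lower left.

```bash
cat >> h.py <<'E'
def go(p,az,o=None,cmd=None):
    """shift (cm, tool axes) and twist to TCP p, tool-y azimuth az deg (mod 180)"""
    o=o or bot.get_obs(); A=R.from_quat(o['tool_rot']).as_matrix()
    s=A.T@(np.array(p)-o['eef_pos'])*100; a0=np.degrees(np.arctan2(A[1,1],A[0,1]))
    t=(a0-az+90)%180-90
    print('at',np.round(o['eef_pos'],4),'az',round(a0,2),'shift',np.round(s,2),'twist',round(np.radians(t),3),'t',round(o['clock'],2),'j6',round(o['joint_pos'][5],2))
E
python3 - <<'E'
from h import *
M=model('top'); im=cv2.imread('pics/top0.png')
c=np.array([[403,195],[487,285],[398,365],[313,275]])/5+[165,195]
P=np.array([px2w(M,*p,.076) for p in c]); print(P.round(4),P.mean(0)); 
for i in range(4):
    d=P[(i+1)%4]-P[i]; print(np.hypot(*d[:2]),np.degrees(np.arctan2(d[1],d[0]))%90)
s=np.array([[370,45],[373,485],[480,485],[476,43]])/5+[165,195]
S=np.array([px2w(M,*p,.006) for p in s]); print(S.round(4),S.mean(0)); d=S[0]-S[1];print(np.degrees(np.arctan2(d[1],d[0]))); d=S[3]-S[2];print(np.degrees(np.arctan2(d[1],d[0])))
p=P.mean(0); go([p[0]+.01,p[1],.26],43.6)
E
```

```text
[[0.5669 0.1973 0.076 ]
 [0.5217 0.1531 0.076 ]
 [0.4802 0.197  0.076 ]
 [0.5251 0.2417 0.076 ]] [0.52348321 0.19729131 0.076     ]
0.06321232578794957 44.389880146174306
0.060456300888446904 43.40469550769552
0.0633652450043109 44.89282465579314
0.061015183996654024 43.27239176991629
[[0.6553 0.2285 0.006 ]
 [0.4176 0.2188 0.006 ]
 [0.4187 0.1616 0.006 ]
 [0.6576 0.1709 0.006 ]] [0.53728741 0.19497629 0.006     ]
2.326489489157999
2.230549465281257
at [0.1226 0.4847 0.2047] az 75.8 shift [-46.88 -17.79  -5.52] twist 0.562 t 0.45 j6 1.57
```

>>> {"method": "send_rows", "body": {
  "motion": "-1 -4.5 -1.7 -2 0.1; -1 -9 -3.4 -4 0.2; -1 -13.5 -5.1 -5.5 0.3; -1 -18 -6.8 -5.5 0.4; -1 -22.5 -8.5 -5.5 0.5"
}}

```text
clock: 0.95
eef_pos: [0.3211, 0.3467, 0.2609]
tool_rot: [0.367, 0.93, 0.001, 0.0]
ft_force: [0.3, 0.6, -0.7]
grip_width: 0.0853
grasp_force: 0.0
```

```bash
python3 - <<'E'
from h import *
go([.5335,.197,.26],44)
E
```

```text
at [0.3211 0.3467 0.2609] az 46.96 shift [-25.74   3.56   0.1 ] twist 0.052 t 0.95 j6 1.57
```

>>> {"method": "send_rows", "body": {
  "motion": "-1 -4.7 0.6 0 0.05; -1 -9.4 1.2 0 0.05; -1 -14.1 1.8 0 0.05; -1 -18.8 2.5 0 0.05; -1 -23.5 3.2 0 0.05"
}}

```text
clock: 1.45
eef_pos: [0.515, 0.2097, 0.26]
tool_rot: [0.389, 0.921, 0.0, 0.0]
ft_force: [0.9, -0.0, -0.1]
grip_width: 0.0853
grasp_force: 0.0
```

>>> {"method": "send_rows", "body": {
  "motion": "-1 -2.0 0.3 0 0; -1 -2 0.3 0 0; -1 -2 0.3 0 0"
}}

```text
clock: 1.75
eef_pos: [0.5295, 0.1987, 0.2594]
tool_rot: [0.389, 0.921, -0.0, -0.001]
ft_force: [0.1, -0.7, 1.2]
grip_width: 0.0854
grasp_force: 0.0
```

```bash
python3 - <<'E'
from h import *
o,_=shot('wrist','w1'); print(o['joint_vel'])
go([.5235,.1973,.26],44,o)
M=model('wrist',o)
print([w2px(M,p).round(0) for p in [(.5669,.1973,.076),(.5217,.1531,.076),(.4802,.197,.076),(.5251,.2417,.076)]])
E
```

```text
[ 0.03186739 -0.02100938 -0.01304898 -0.00103136  0.00118426 -0.0011123 ]
at [0.5295 0.1987 0.2594] az 44.23 shift [ 0.32 -0.52 -0.06] twist 0.004 t 1.75 j6 1.16
[array([351., 229.]), array([287., 229.]), array([286., 167.]), array([354., 166.])]
```

View pics/w1.png

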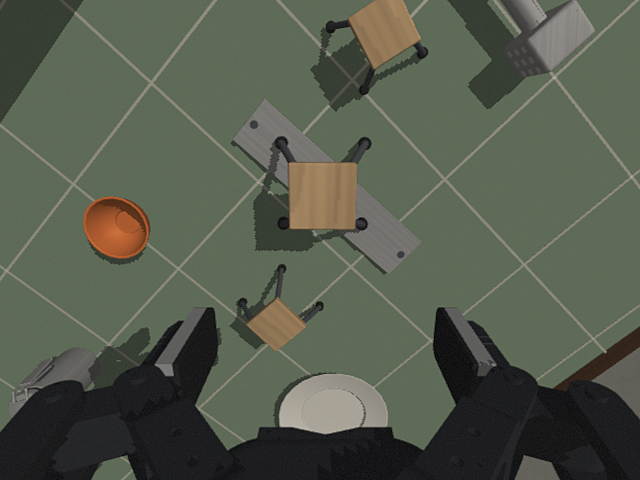

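The wrist view shows the stand's top with corners (290,163), (355,163), (357,229) and (288,229), already square to the fingers. Its feet at (281,143) and (362,224) are on the strip.

```bash
python3 - <<'E'
from h import *
o=bot.get_obs(); M=model('wrist',o)
P=np.array([px2w(M,*p,.080) for p in [(290,163),(355.5,163),(357,229),(288.5,229)]]);print(P.round(4),P.mean(0))
M2=model('top');print(px2w(M2,245.1,251,.08))
# strip outline from the wrist view
S=np.array([px2w(M,*p,.006) for p in [(265,99),(422,242),(388,274),(232,142)]]);print(S.round(4),S.mean(0).round(4))
d=S[1]-S[0];print(np.degrees(np.arctan2(d[1],d[0]))); d=S[2]-S[3];print(np.degrees(np.arctan2(d[1],d[0])))
c=(P.mean(0)+px2w(M2,245.1,251,.08))/2; go([c[0],c[1],.05],44.2,o)
E
```

```text
[[0.48   0.2037 0.08  ]
 [0.5229 0.2455 0.08  ]
 [0.5692 0.2025 0.08  ]
 [0.5217 0.1562 0.08  ]] [0.52347178 0.20196494 0.08      ]
[0.52317371 0.19656128 0.08      ]
[[0.4173 0.2232 0.006 ]
 [0.6562 0.2336 0.006 ]
 [0.6577 0.1775 0.006 ]
 [0.4207 0.1649 0.006 ]] [0.538  0.1998 0.006 ]
2.5029456681537248
3.020925603981518
at [0.529  0.1992 0.2597] az 44.31 shift [ 0.38 -0.39 20.97] twist 0.002 t 1.8 j6 1.16
```

>>> {"method": "send_rows", "body": {
  "motion": "-1 0.4 -0.3 4.5 0; -1 0.4 -0.3 9 0; -1 0.4 -0.3 13 0; -1 0.4 -0.3 13 0; -1 0.4 -0.3 13 0"
}}

```text
clock: 2.3
eef_pos: [0.5238, 0.2006, 0.1306]
tool_rot: [0.388, 0.922, -0.0, -0.0]
ft_force: [0.6, -0.5, 0.7]
grip_width: 0.085
grasp_force: 0.0
```

```bash
python3 - <<'E'
from h import *
o,im=shot('wrist','w2'); go([.5234,.2000,.05],44.2,o); M=model('wrist',o)
for b in boxes_of('wrist','stand_mid')[:2]: print(b)
a=np.radians(44.2);ex=np.array([np.cos(a),np.sin(a),0])*.032;ey=np.array([-np.sin(a),np.cos(a),0])*.032
for s,t in [(1,1),(1,-1),(-1,-1),(-1,1)]:
    q=w2px(M,np.array([.5234,.200,.08])+s*ex+t*ey); cv2.circle(im,tuple(int(v) for v in q),3,(255,0,0),-1)
cv2.imwrite('pics/w2m.png',im[:,:,::-1])
E
```

```text
at [0.5238 0.2006 0.1306] az 44.39 shift [-0.01 -0.07  8.06] twist 0.003 t 2.3 j6 1.16
{'rect': [328.3, 221.7, 139.0, 145.3], 'conf': 0.97}
{'rect': [406.6, 46.2, 147.1, 92.5], 'conf': 0.85}
```

View pics/w2m.png

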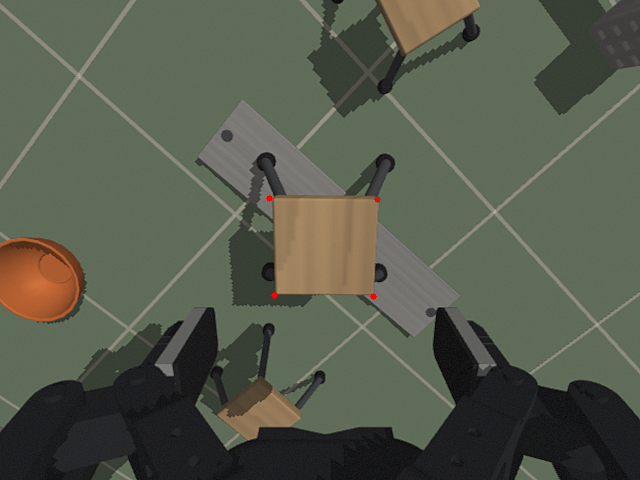

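The marks sit within about 2 px of the real corners, (274,197) to (378,294), and the top is centred between the fingers. Descend and close.

>>> {"method": "send_rows", "body": {
  "motion": "-1 0 0 3.5 0; -1 0 0 6 0; -1 0 0 7.5 0; -1 0 0 8 0; -1 0 0 8 0"
}}

```text
clock: 2.9
eef_pos: [0.5258, 0.2002, 0.0513]
tool_rot: [0.388, 0.922, 0.001, 0.001]
ft_force: [-0.3, 0.5, -0.6]
grip_width: 0.0854
grasp_force: 0.0
```

>>> {"method": "send_rows", "body": {
  "motion": "-0.6 0 0 0 0; -0.5 0 0 0 0; -0.4 0 0 0 0; -0.2 0 0 0 0; 0 0 0 0 0"
}}

```text
clock: 3.4
eef_pos: [0.5223, 0.1979, 0.0517]
tool_rot: [0.389, 0.921, -0.002, -0.001]
ft_force: [-7.4, -4.5, 14.4]
grip_width: 0.0429
grasp_force: 7.0
```

>>> {"method": "send_rows", "body": {
  "motion": "0 0 0 0 0; 0 0 0 0 0"
}}

```text
clock: 3.6
eef_pos: [0.5223, 0.1979, 0.0517]
tool_rot: [0.389, 0.921, -0.002, -0.001]
ft_force: [-8.7, -5.3, 15.5]
grip_width: 0.0429
grasp_force: 8.0
```

```bash
python3 - <<'E'
from h import *
o,im=shot('wrist','w3'); s=vision.camera('side')
im=im[:,:,::-1]; b=cv2.resize(s[140:280,220:400,::-1],(540,420),interpolation=cv2.INTER_CUBIC)
a=cv2.resize(im[60:480,150:500],(260,312)); c=np.zeros((420,800,3),np.uint8); c[:,:540]=b; c[:312,540:]=a; cv2.imwrite('pics/m3.png',c)
E
```

```text
(no output)
```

View pics/m3.png

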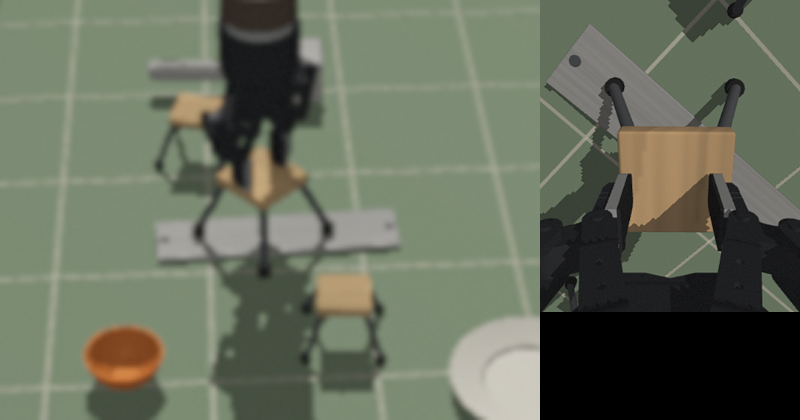

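The fingertips closed on top of the wood, because open tips stand farther back than I allowed. Back off, re-check, and go lower.

>>> {"method": "send_rows", "body": {
  "motion": "0 0 0 -2 0; -0.5 0 0 -4 0; -1 0 0 -5 0; -1 0 0 -5 0; -1 0 0 -5 0"
}}

```text
clock: 4.2
eef_pos: [0.5245, 0.1996, 0.0993]
tool_rot: [0.388, 0.921, -0.0, -0.0]
ft_force: [-0.7, 0.0, -1.3]
grip_width: 0.0851
grasp_force: 0.0
```

```bash
python3 - <<'E'
from h import *
o,im=shot('wrist','w4'); go([.5234,.2000,.10],44.2,o); M=model('wrist',o)
# wood mask -> min area rect in the neighbourhood
h=cv2.cvtColor(im,cv2.COLOR_RGB2HSV); m=cv2.inRange(h,(8,70,90),(22,200,255)); m[:100]=0
n,l,s,c=cv2.connectedComponentsWithStats(m); i=[k for k in range(1,n) if s[k,4]>1500]; print(s[i],c[i])
k=max(i,key=lambda k:s[k,4]); cnt=cv2.findContours((l==k).astype(np.uint8),0,2)[0][0]; r=cv2.minAreaRect(cnt);print(r)
q=np.array([px2w(M,*p,.08) for p in cv2.boxPoints(r)]); print(q.round(4),q.mean(0)); d=q[1]-q[0];print(np.degrees(np.arctan2(d[1],d[0]))%90)
E
```

```text
at [0.5245 0.1996 0.0993] az 44.29 shift [ 0.1  -0.05 -0.07] twist 0.002 t 4.2 j6 1.16
[[  265   204   123   114 13193]
 [    0   251    57    93  4190]] [[325.56636095 259.66982491]
 [ 23.87136038 297.81431981]]
((325.3615417480469, 260.6076965332031), (122.07073974609375, 112.75653839111328), 0.784824550151825)
[[0.5198 0.1548 0.08  ]
 [0.4772 0.2043 0.08  ]
 [0.5226 0.2473 0.08  ]
 [0.57   0.2022 0.08  ]] [0.5223988 0.2021639 0.08     ]
40.68526959258625
```

View pics/w4.png

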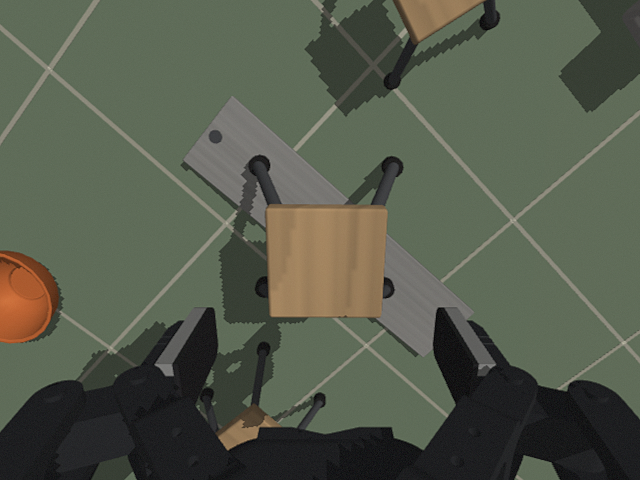

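The stand has not shifted: its centre is still about (0.522, 0.202), midway between the fingers in the picture. The open tips appear about 40 mm behind the nominal TCP, so go down to z = 0.025.

>>> {"method": "send_rows", "body": {
  "motion": "-1 0.2 0 2.5 0; -1 0.2 0 5 0; -1 0.2 0 7 0; -1 0.2 0 7.4 0; -1 0.2 0 7.4 0"
}}

```text
clock: 4.75
eef_pos: [0.522, 0.2006, 0.0243]
tool_rot: [0.388, 0.921, -0.001, -0.001]
ft_force: [-0.4, -0.5, 0.3]
grip_width: 0.0848
grasp_force: 0.0
```

>>> {"method": "send_rows", "body": {
  "motion": "-0.8 0 0 0 0; -0.6 0 0 0 0; -0.5 0 0 0 0; -0.45 0 0 0 0; -0.45 0 0 0 0"
}}

```text
clock: 5.25
eef_pos: [0.524, 0.2013, 0.0274]
tool_rot: [0.388, 0.921, 0.001, 0.001]
ft_force: [-0.7, -0.0, 4.8]
grip_width: 0.0627
grasp_force: 58.1
```

Gripped (62.7 mm, 58 N). Turn clockwise about 36° first, with the feet still sliding on the strip.

>>> {"method": "send_rows", "body": {
  "motion": "-0.3 0 0 0 0.1; -0.3 0 0 0 0.2; -0.3 0 0 0 0.3; -0.3 0 0 0 0.4; -0.3 0 0 0 0.5"
}}

```text
clock: 5.75
eef_pos: [0.5249, 0.2023, 0.0273]
tool_rot: [0.606, 0.796, 0.002, 0.001]
ft_force: [0.7, 2.6, -0.3]
grip_width: 0.0623
grasp_force: 65.4
```

>>> {"method": "send_rows", "body": {
  "motion": "-0.3 0 0 0 0.08; -0.3 0 0 0 0.14; -0.3 0 0 0 0.14"
}}

```text
clock: 6.05
eef_pos: [0.5228, 0.2009, 0.0254]
tool_rot: [0.658, 0.753, -0.0, -0.0]
ft_force: [-0.2, 0.4, -4.1]
grip_width: 0.0631
grasp_force: 66.2
```

```bash
python3 - <<'E'
from h import *
o=bot.get_obs(); print(o['ft_force'],o['ft_torque'],o['grip_width'])
go([.524,.199,.0215],2.6,o)
E
```

```text
[-0.18467681  0.3959456  -4.13623255] [-0.03309477  0.02090415  0.06590665] 0.06313416700501698
at [0.5228 0.2009 0.0254] az 7.63 shift [-0.21  0.1   0.39] twist 0.088 t 6.05 j6 1.8
```

>>> {"method": "send_rows", "body": {
  "motion": "-0.3 -0.1 0.05 0.2 0.04; -0.3 -0.2 0.1 0.3 0.09; -0.3 -0.2 0.1 0.4 0.09; -0.3 -0.2 0.1 0.4 0.09"
}}

```text
clock: 6.45
eef_pos: [0.5243, 0.1991, 0.0222]
tool_rot: [0.691, 0.723, -0.0, -0.0]
ft_force: [-3.0, -2.0, 0.9]
grip_width: 0.0624
grasp_force: 66.9
```

```bash
python3 - <<'E'
from h import *
o,im=shot('wrist','w5'); print(o['ft_force'],o['ft_torque']);go([.524,.199,.0215],2.6,o)
im=im[:,:,::-1]; s=vision.camera('side')[:,:,::-1]
b=cv2.resize(s[150:250,250:370],(480,400),interpolation=cv2.INTER_CUBIC)
c=np.zeros((480,800,3),np.uint8); c[:400,:480]=b; c[:240,480:]=cv2.resize(im,(320,240)); 
t=vision.camera('top')[:,:,::-1]; c[240:,480:]=cv2.resize(t[200:290,190:310],(320,240),interpolation=cv2.INTER_CUBIC); cv2.imwrite('pics/m5.png',c)
E
```

```text
[-2.99322528 -1.99673571  0.89717133] [-0.11687227  0.45288678  0.02834035]
at [0.5243 0.1991 0.0222] az 2.56 shift [-0.   -0.03  0.07] twist -0.001 t 6.45 j6 1.89
```

View pics/m5.png

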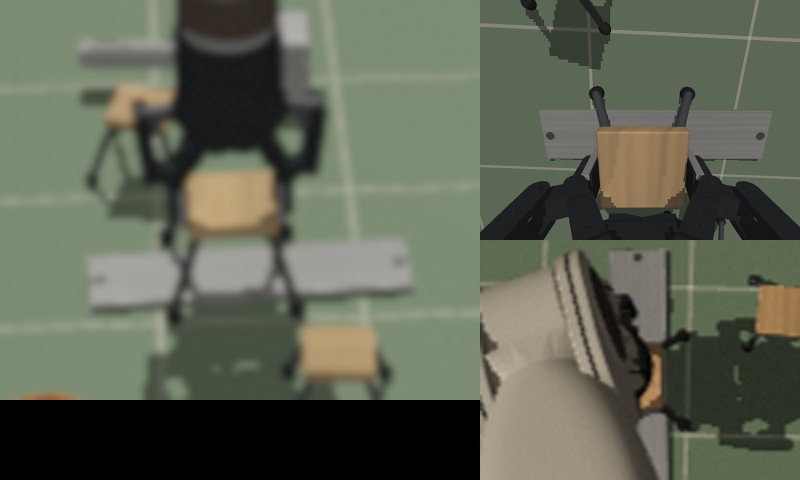

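It now straddles the strip: sides parallel to it, and all four feet appear on the tile. Settle a touch and release.

>>> {"method": "send_rows", "body": {
  "motion": "-0.3 0 0 0.1 0; -0.45 0 0 0.1 0; -0.5 0 0 0.1 0; -0.6 0 0 0.1 0; -1 0 0 0.1 0"
}}

```text
clock: 7.1
eef_pos: [0.5253, 0.1997, 0.0208]
tool_rot: [0.692, 0.722, 0.001, 0.0]
ft_force: [-0.1, 0.5, 0.5]
grip_width: 0.0806
grasp_force: 0.0
```

>>> {"method": "send_rows", "body": {
  "motion": "-1 0 0 0 0; -1 0 0 0 0; -1 0 0 -2 0; -1 0 0 -6 0; -1 0 0 -10 0"
}}

```text
clock: 7.6
eef_pos: [0.5237, 0.199, 0.121]
tool_rot: [0.692, 0.722, -0.001, -0.001]
ft_force: [1.4, 0.3, -0.1]
grip_width: 0.0857
grasp_force: 0.0
```

>>> {"method": "send_rows", "body": {
  "motion": "-1 0 0 -4 0; -1 0 0 -8 0; -1 0 0 -11 0; -1 0 0 -12 0; -1 0 0 -12 0"
}}

```text
clock: 8.1
eef_pos: [0.5256, 0.1997, 0.2423]
tool_rot: [0.692, 0.722, 0.002, 0.001]
ft_force: [0.1, -0.2, -0.8]
grip_width: 0.0853
grasp_force: 0.0
```

```bash
python3 - <<'E'
from h import *
o,im=shot('wrist','w6'); go([.524,.199,.25],2.6,o); M=model('wrist',o)
h=cv2.cvtColor(im,cv2.COLOR_RGB2HSV); m=cv2.inRange(h,(8,70,90),(22,200,255)); m=cv2.morphologyEx(m,cv2.MORPH_OPEN,np.ones((5,5)))
n,l,s,c=cv2.connectedComponentsWithStats(m); i=[k for k in range(1,n) if s[k,4]>500]; print(s[i].tolist())
k=max(i,key=lambda k:s[k,4]*(abs(c[k][0]-320)<80)); cnt=cv2.findContours((l==k).astype(np.uint8),0,2)[0][0]; r=cv2.minAreaRect(cnt);print(r)
q=np.array([px2w(M,*p,.074) for p in cv2.boxPoints(r)]); print(q.round(4),q.mean(0)); d=q[1]-q[0];print(np.degrees(np.arctan2(d[1],d[0]))%90)
for b in boxes_of('wrist','strip'): print(b)
cv2.imwrite('pics/w6c.png',cv2.resize(im[90:330,150:470,::-1],(800,600),interpolation=cv2.INTER_CUBIC))
E
```

```text
at [0.5256 0.1997 0.2423] az 2.47 shift [-0.06 -0.16 -0.77] twist -0.002 t 8.1 j6 1.89
[[222, 0, 68, 69, 3503], [288, 169, 71, 69, 4699], [356, 311, 49, 45, 1863], [210, 334, 25, 42, 648]]
((323.0, 203.0), (68.0, 70.0), 90.0)
[[0.4917 0.2318 0.074 ]
 [0.5539 0.2345 0.074 ]
 [0.5584 0.1709 0.074 ]
 [0.4925 0.1682 0.074 ]] [0.52411369 0.20134471 0.074     ]
2.420425108429991
{'rect': [334.2, 191.3, 223.0, 54.4], 'conf': 0.73}
```

View pics/w6c.png

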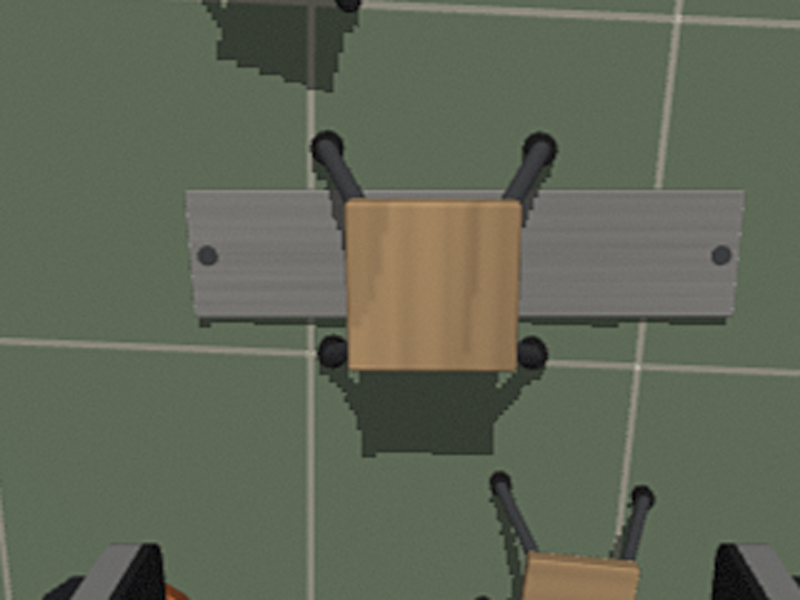

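All four feet are clear of the strip: in the crop, feet rows are about 148 and 352 and strip edges 190 and 317, with everything parallel. I'll quantify the centring and plan the canister approach.

```bash
python3 - <<'E'
from h import *
o=bot.get_obs(); M=model('wrist',o); f=lambda u,v,z:px2w(M,150+u/2.5,90+v/2.5,z)
F=np.array([f(*p,.005) for p in [(327,148),(540,149),(332,352),(532,353)]]);print(F.round(4),F.mean(0))
S=np.array([f(*p,.006) for p in [(187,190),(743,191),(733,316),(196,318)]]);print(S.round(4),S.mean(0))
a=S[1]-S[0];b=S[2]-S[3];th=np.arctan2(a[1]+b[1],a[0]+b[0]);print(np.degrees(th)); n=np.array([-np.sin(th),np.cos(th)])
print('offset mm',1000*n@(F.mean(0)-S.mean(0))[:2], 'feet yaw',[np.degrees(np.arctan2(*(F[j]-F[i])[1::-1])) for i,j in[(0,1),(2,3)]])
vision.camera('top')
for b in boxes_of('top','canister_mid'): print(b); print(px2w(model('top'),*b['rect'][:2],.045))
# canister: keep z, tool y azimuth from latch direction
Mt=model('top'); lat=px2w(Mt,380+(660-575)/5,260+(465-325)/5,.06); lid=px2w(Mt,380+(693-575)/5,260+(420-325)/5,.091); print(lat,lid)
go([lid[0],lid[1],.25],90)
E
```

```text
[[0.4751 0.2417 0.005 ]
 [0.5643 0.2452 0.005 ]
 [0.4779 0.1524 0.005 ]
 [0.5675 0.1558 0.005 ]] [0.52119279 0.19875485 0.005     ]
[[0.416  0.2219 0.006 ]
 [0.6513 0.2316 0.006 ]
 [0.6547 0.177  0.006 ]
 [0.4178 0.1658 0.006 ]] [0.53496903 0.19905757 0.006     ]
2.531153043761153
offset mm 0.3059733303904153 feet yaw [np.float64(2.1940816747432286), np.float64(2.185275311559326)]
{'rect': [401.2, 280.1, 23.6, 24.7], 'conf': 0.92}
[ 0.45747896 -0.20655893  0.045     ]
{'rect': [319.1, 301.7, 28.9, 26.2], 'conf': 0.5}
[0.39759316 0.00608053 0.045     ]
[ 0.43697284 -0.19309351  0.06      ] [ 0.46009038 -0.20412177  0.091     ]
at [0.5235 0.1989 0.2384] az 2.47 shift [-39.99  -8.07  -1.07] twist -1.528 t 8.3 j6 1.89
```

The stand is centred within 0.3 mm and parallel within 0.4°. On to the canister, whose latch azimuth is about 154°, so the fingers should close along 64°.

>>> {"method": "send_rows", "body": {
  "motion": "-1 -4.4 -0.9 -0.3 -0.12; -1 -8.8 -1.8 -0.6 -0.24; -1 -13.2 -2.7 -1 -0.36; -1 -17.6 -3.6 -1 -0.48; -1 -22 -4.4 -1 -0.6"
}}

```text
clock: 8.8
eef_pos: [0.4887, -0.0239, 0.2492]
tool_rot: [0.445, 0.896, -0.001, -0.001]
ft_force: [0.2, -0.6, -0.3]
grip_width: 0.0853
grasp_force: 0.0
```

```bash
python3 - <<'E'
from h import *
go([.458,-.203,.25],64)
E
```

```text
at [ 0.4887 -0.0239  0.2492] az 37.15 shift [-12.42 -13.26  -0.07] twist -0.469 t 8.8 j6 0.87
```

>>> {"method": "send_rows", "body": {
  "motion": "-1 -3 -3.2 0 -0.12; -1 -6 -6.4 0 -0.24; -1 -9 -9.6 0 -0.36; -1 -12 -12.8 0 -0.47; -1 -12.4 -13.2 0 -0.47"
}}

```text
clock: 9.3
eef_pos: [0.4569, -0.2046, 0.2489]
tool_rot: [0.229, 0.973, -0.0, -0.002]
ft_force: [-0.5, 1.2, -0.0]
grip_width: 0.0851
grasp_force: 0.0
```

>>> {"method": "send_rows", "body": {
  "motion": "-1 0 0 0 0; -1 0 0 0 0"
}}

```text
clock: 9.5
eef_pos: [0.4584, -0.1999, 0.2498]
tool_rot: [0.227, 0.974, 0.0, -0.001]
ft_force: [-0.2, -0.4, 0.2]
grip_width: 0.0854
grasp_force: 0.0
```

```bash
python3 - <<'E'
from h import *
o,im=shot('wrist','w7'); go([.458,-.203,.25],64,o); M=model('wrist',o)
for b in boxes_of('wrist','canister_mid'): print(b)
print(w2px(M,(.458,-.203,.091)),w2px(M,(.458,-.203,0)))
q=w2px(M,(.458,-.203,.06)).astype(int); u,v=max(q[0]-80,0),max(q[1]-60,0); print(u,v)
cv2.imwrite('pics/w7c.png',cv2.resize(im[v:v+120,u:u+160,::-1],(800,600),interpolation=cv2.INTER_CUBIC))
E
```

```text
at [ 0.4584 -0.1999  0.2498] az 63.76 shift [-0.1  -0.3  -0.02] twist -0.004 t 9.5 j6 0.05
{'rect': [321.2, 201.1, 54.1, 79.2], 'conf': 0.94}
[321.25460203 209.36505607] [321.94345059 190.07046391]
241 141
```

View pics/w7c.png

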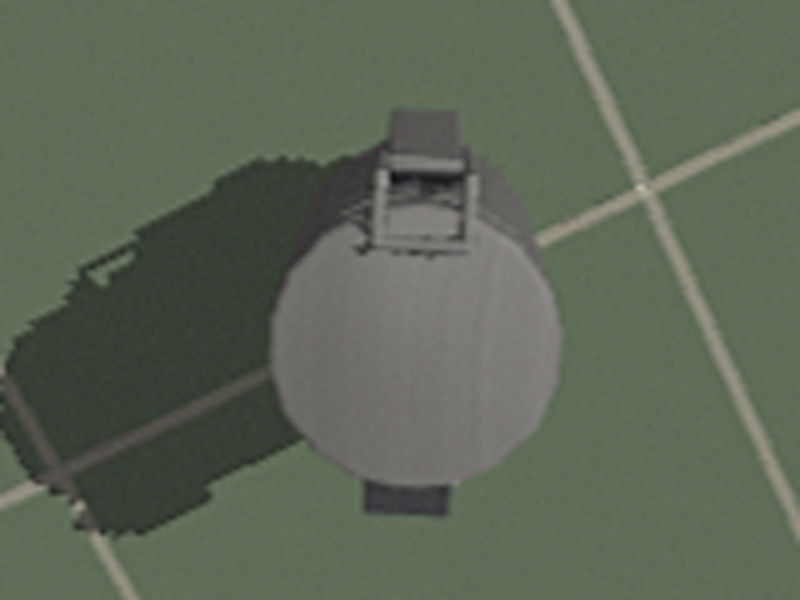

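The lid centre is at about (324,210), the latch at top and hinge at bottom, so the bare sides face the fingers. The lid is turned roughly 3° against the tool. Descend.

>>> {"method": "send_rows", "body": {
  "motion": "-1 -0.1 -0.05 4 0.04; -1 -0.1 -0.05 8.5 0.04; -1 -0.1 -0.05 13 0.04; -1 -0.1 -0.05 16 0.04; -1 -0.1 -0.05 17 0.04"
}}

```text
clock: 10.1
eef_pos: [0.457, -0.199, 0.0774]
tool_rot: [0.245, 0.969, 0.001, -0.003]
ft_force: [-0.1, 0.7, 0.3]
grip_width: 0.0853
grasp_force: 0.0
```

>>> {"method": "send_rows", "body": {
  "motion": "-1 0 0 1.5 0; -1 0 0 3 0; -1 0 0 4 0; -1 0 0 4.7 0; -1 0 0 4.7 0"
}}

```text
clock: 10.6
eef_pos: [0.4594, -0.2013, 0.0336]
tool_rot: [0.246, 0.969, 0.0, -0.0]
ft_force: [0.6, 0.5, 0.6]
grip_width: 0.085
grasp_force: 0.0
```

>>> {"method": "send_rows", "body": {
  "motion": "-0.6 0 0 0 0; -0.4 0 0 0 0; -0.3 0 0 0 0; -0.2 0 0 0 0; -0.1 0 0 0 0"
}}

```text
clock: 11.1
eef_pos: [0.4599, -0.202, 0.0351]
tool_rot: [0.246, 0.969, -0.0, 0.001]
ft_force: [-1.4, 1.5, 6.3]
grip_width: 0.0519
grasp_force: 61.4
```

Gripped. Lift and check.

>>> {"method": "send_rows", "body": {
  "motion": "0 0 0 -1 0; 0 0 0 -4 0; 0 0 0 -8 0; 0 0 0 -12 0; 0 0 0 -14 0"
}}

```text
clock: 11.6
eef_pos: [0.4607, -0.2024, 0.1778]
tool_rot: [0.246, 0.969, -0.0, 0.003]
ft_force: [1.8, -0.5, -2.6]
grip_width: 0.0521
grasp_force: 63.8
```

>>> {"method": "send_rows", "body": {
  "motion": "0 0 0 -1 0; 0 0 0 -1 0; 0 0 0 -1 0"
}}

```text
clock: 11.9
eef_pos: [0.4585, -0.2013, 0.1825]
tool_rot: [0.246, 0.969, 0.0, -0.001]
ft_force: [0.1, 0.1, -3.6]
grip_width: 0.0518
grasp_force: 63.7
```

```bash
python3 - <<'E'
from h import *
o,im=shot('wrist','w8'); print(o['ft_force'],o['ft_torque'],o['grip_width']); M=model('wrist',o)
print(boxes_of('wrist','canister_mid')[:2])
A=R.from_quat(o['tool_rot']).as_matrix()
def T(p): return w2px(M,A@np.array(p)+o['eef_pos'])
t=np.linspace(0,2*np.pi,72)
for z,l in [(-.057,'lid'),(.034,'base')]:
    q=np.array([T((.027*np.cos(a),.027*np.sin(a),z)) for a in t]); print(l,q.min(0).round(1),q.max(0).round(1))
q=np.array([T((.037,y,z)) for y in (-.009,.009) for z in (-.004-.042,-.004)]);print('latch',q.round(1).tolist())
q=np.array([T((-.031,y,-.055)) for y in (-.009,.009)]);print('hinge',q.round(1).tolist())
g=cv2.cvtColor(im,cv2.COLOR_RGB2HSV); col=g[:, 315:335].mean(1).round(0).astype(int); 
for r in range(120,420,4): print(r,col[r].tolist(),end=' ')
go([.5236,.2,.18],2.5,o)
E
```

```text
[ 0.07191512  0.12880555 -3.56673066] [ 0.01055505 -0.00645031 -0.00851617] 0.05182834475705569
[{'rect': [323.4, 319.3, 142.9, 205.8], 'conf': 0.89}]
lid [246.9 283.9] [402.  416.6]
base [277.9 213.8] [371.3 300.9]
latch [[298.4, 243.9], [304.6, 213.5], [350.4, 243.9], [344.4, 213.5]]
hinge [[300.8, 421.1], [348.3, 421.1]]
120 [50, 47, 117] 124 [50, 47, 117] 128 [50, 46, 117] 132 [50, 47, 117] 136 [50, 46, 117] 140 [50, 47, 117] 144 [50, 46, 117] 148 [50, 46, 117] 152 [50, 46, 117] 156 [50, 46, 117] 160 [50, 46, 117] 164 [50, 46, 117] 168 [50, 46, 117] 172 [50, 46, 117] 176 [50, 46, 117] 180 [50, 45, 117] 184 [50, 46, 117] 188 [50, 46, 117] 192 [50, 46, 117] 196 [50, 47, 117] 200 [50, 46, 117] 204 [50, 46, 117] 208 [50, 46, 117] 212 [42, 41, 128] 216 [15, 9, 91] 220 [24, 9, 93] 224 [19, 11, 93] 228 [21, 10, 94] 232 [24, 11, 94] 236 [23, 10, 94] 240 [21, 10, 94] 244 [26, 10, 94] 248 [22, 11, 94] 252 [21, 10, 98] 256 [23, 10, 125] 260 [109, 11, 51] 264 [25, 10, 75] 268 [19, 10, 81] 272 [39, 12, 84] 276 [25, 9, 84] 280 [19, 11, 96] 284 [21, 10, 138] 288 [22, 11, 134] 292 [23, 11, 134] 296 [21, 11, 133] 300 [19, 11, 115] 304 [22, 11, 126] 308 [21, 11, 108] 312 [21, 11, 132] 316 [22, 11, 132] 320 [20, 11, 132] 324 [19, 11, 132] 328 [23, 11, 131] 332 [22, 12, 131] 336 [21, 11, 131] 340 [23, 11, 130] 344 [20, 12, 130] 348 [21, 11, 130] 352 [23, 11, 90] 356 [22, 11, 74] 360 [23, 10, 74] 364 [25, 11, 74] 368 [21, 10, 73] 372 [22, 10, 73] 376 [18, 10, 75] 380 [26, 11, 74] 384 [21, 9, 78] 388 [23, 8, 76] 392 [23, 10, 73] 396 [14, 9, 73] 400 [21, 9, 73] 404 [18, 7, 73] 408 [74, 7, 48] 412 [91, 14, 43] 416 [92, 12, 42] at [ 0.4585 -0.2013  0.1825] az 61.48 shift [13.44 38.37  0.28] twist 1.029 t 11.9 j6 0.08
```

The grip holds (about 3.6 N hanging, no moment) and the canister sits within a few millimetres of the tool axis. Carry it over the stand.

>>> {"method": "send_rows", "body": {
  "motion": "0 0.5 1.5 0 0; 0 1.5 4.5 0 0; 0 2.8 8 0 0; 0 4.1 11.7 0 0; 0 5.4 15.4 0 0"
}}

```text
clock: 12.5
eef_pos: [0.4846, -0.0393, 0.1822]
tool_rot: [0.247, 0.969, -0.0, -0.001]
ft_force: [0.9, -0.0, -2.2]
grip_width: 0.0515
grasp_force: 63.7
```

>>> {"method": "send_rows", "body": {
  "motion": "0 1.3 3.7 0 0; 0 2.6 7.4 0 0; 0 3.9 11.1 0 0; 0 5.2 14.8 0 0; 0 6.2 17.7 0 0"
}}

```text
clock: 13.0
eef_pos: [0.5147, 0.1466, 0.1821]
tool_rot: [0.246, 0.969, -0.001, -0.001]
ft_force: [0.4, -0.1, -2.2]
grip_width: 0.0518
grasp_force: 63.7
```

>>> {"method": "send_rows", "body": {
  "motion": "0 0.8 2.3 0 0; 0 1.3 3.8 0 0; 0 1.6 4.7 0 0; 0 1.6 4.7 0 0; 0 1.6 4.7 0 0"
}}

```text
clock: 13.5
eef_pos: [0.5237, 0.1925, 0.1834]
tool_rot: [0.247, 0.969, -0.001, -0.0]
ft_force: [-0.1, 0.1, -3.5]
grip_width: 0.0519
grasp_force: 63.8
```

```bash
python3 - <<'E'
from h import *
for _ in range(3):
    vision.camera('side'); o=bot.get_obs(); go([.5237,.2,.12],61.5,o); print(o['ft_force'].round(1) if hasattr(o['ft_force'],'round') else o['ft_force'])
E
```

```text
at [0.5238 0.1922 0.1836] az 61.41 shift [0.37 0.68 6.36] twist -0.002 t 13.55 j6 0.85
[-0.6  0.2 -2.6]
at [0.5238 0.1922 0.1838] az 61.39 shift [0.38 0.68 6.38] twist -0.002 t 13.6 j6 0.85
[-0.3  0.3 -3.6]
at [0.5239 0.1923 0.1839] az 61.39 shift [0.39 0.67 6.39] twist -0.002 t 13.65 j6 0.85
[-0.7  0.7 -2.1]
```

>>> {"method": "send_rows", "body": {
  "motion": "0 0.4 0.7 0 0; 0 0.4 0.7 2 0; 0 0.4 0.7 4.5 0; 0 0.4 0.7 6 0; 0 0.4 0.7 6.3 0"
}}

```text
clock: 14.15
eef_pos: [0.5221, 0.201, 0.1187]
tool_rot: [0.246, 0.969, -0.001, -0.002]
ft_force: [0.3, -1.3, -2.4]
grip_width: 0.0518
grasp_force: 63.7
```

>>> {"method": "send_rows", "body": {
  "motion": "0 0 0 0 0; 0 0 0 0 0; 0 0 0 0.2 0; 0 0 0 0.4 0; 0 0 0 0.4 0"
}}

```text
clock: 14.65
eef_pos: [0.5238, 0.2015, 0.1169]
tool_rot: [0.246, 0.969, 0.0, 0.0]
ft_force: [-0.1, 0.2, -3.4]
grip_width: 0.0521
grasp_force: 63.8
```

```bash
python3 - <<'E'
from h import *
for c in ('side','top','wrist'):
    o,im=shot(c,'p9'+c); go([.5237,.2,.108],61.5,o); print(np.round(o['ft_force'],1))
    M=model(c,o)
    for n in ('canister_mid','stand_mid'):
        for b in boxes_of(c,n)[:3]: print(c,n,round(b['conf'],2),np.round(b['rect'],1))
print(w2px(model('side'),(.5237,.2,.074)),w2px(model('side'),(.5237,.2,.165)))
E
```

```text
at [0.5238 0.2015 0.1169] az 61.47 shift [-0.06 -0.14  0.89] twist -0.0 t 14.65 j6 0.87
[-0.1  0.2 -3.4]
side canister_mid 0.64 [305.6 185.   25.3  36.6]
side stand_mid 0.96 [308.  215.7  33.6  35.5]
side stand_mid 0.73 [336.9 246.4  26.9  28.5]
side stand_mid 0.64 [281.1 184.7  25.5  26.2]
at [0.5238 0.2015 0.1169] az 61.48 shift [-0.06 -0.14  0.89] twist -0.0 t 14.8 j6 0.87
[ 0.2 -0.  -2.7]
top canister_mid 0.53 [253.2 245.2   5.3  13.3]
top stand_mid 0.71 [254.4 252.5  22.8  34.2]
top stand_mid 0.7 [303.1 229.4  26.7  30.8]
at [0.5238 0.2015 0.1169] az 61.48 shift [-0.06 -0.14  0.89] twist -0.0 t 14.95 j6 0.87
[ 0.  -0.4 -3.3]
wrist canister_mid 0.98 [324.1 318.5 145.3 205.8]
wrist stand_mid 0.82 [473.2  59.4 149.1 118.8]
wrist stand_mid 0.81 [213.4 388.9 111.8  94.9]
wrist stand_mid 0.8 [322.5 203.4 178.7 148.6]
[307.28498187 199.05778558] [306.86493247 173.24702129]
```

>>> {"method": "send_rows", "body": {
  "motion": "0 -0.05 -0.1 0.2 0; 0 -0.05 -0.1 0.4 0; 0 -0.05 -0.1 0.5 0; 0 -0.05 -0.1 0.6 0; 0 -0.05 -0.1 0.6 0"
}}

```text
clock: 15.6
eef_pos: [0.5236, 0.2003, 0.1106]
tool_rot: [0.246, 0.969, -0.0, -0.0]
ft_force: [0.3, 0.2, -2.7]
grip_width: 0.0513
grasp_force: 63.8
```

>>> {"method": "send_rows", "body": {
  "motion": "0 0 0 0.1 0; 0 0 0 0.1 0"
}}

```text
clock: 15.8
eef_pos: [0.5237, 0.2004, 0.1097]
tool_rot: [0.246, 0.969, -0.0, -0.0]
ft_force: [-0.5, 0.0, -3.1]
grip_width: 0.0516
grasp_force: 63.8
```

>>> {"method": "send_rows", "body": {
  "motion": "0 0 0 0.1 0; 0 0 0 0.1 0"
}}

```text
clock: 16.0
eef_pos: [0.5238, 0.2005, 0.1091]
tool_rot: [0.246, 0.969, 0.0, 0.0]
ft_force: [-0.6, -0.0, -0.3]
grip_width: 0.0517
grasp_force: 63.9
```

Contact at z = 0.109, as expected. One more fine step, then release slowly.

>>> {"method": "send_rows", "body": {
  "motion": "0 0 0 0.05 0; 0 0 0 0.05 0"
}}

```text
clock: 16.2
eef_pos: [0.5239, 0.2005, 0.1091]
tool_rot: [0.246, 0.969, 0.0, 0.0]
ft_force: [-1.9, -0.3, 4.1]
grip_width: 0.052
grasp_force: 64.4
```

>>> {"method": "send_rows", "body": {
  "motion": "-0.2 0 0 0 0; -0.25 0 0 0 0; -0.3 0 0 0 0; -0.35 0 0 0 0; -0.4 0 0 0 0"
}}

```text
clock: 16.7
eef_pos: [0.5238, 0.2004, 0.108]
tool_rot: [0.246, 0.969, -0.0, -0.0]
ft_force: [-0.2, -0.1, -0.9]
grip_width: 0.0597
grasp_force: 0.0
```

>>> {"method": "send_rows", "body": {
  "motion": "-0.6 0 0 0 0; -0.8 0 0 0 0; -1 0 0 0 0; -1 0 0 0 0; -1 0 0 0 0"
}}

```text
clock: 17.2
eef_pos: [0.5238, 0.2004, 0.1083]
tool_rot: [0.246, 0.969, 0.0, 0.0]
ft_force: [-0.2, 0.6, 0.7]
grip_width: 0.0852
grasp_force: 0.0
```

>>> {"method": "send_rows", "body": {
  "motion": "-1 0 0 -2 0; -1 0 0 -5 0; -1 0 0 -9 0; -1 0 0 -13 0; -1 0 0 -15 0"
}}

```text
clock: 17.7
eef_pos: [0.525, 0.2009, 0.2625]
tool_rot: [0.246, 0.969, 0.002, 0.002]
ft_force: [-0.1, -0.7, -1.0]
grip_width: 0.0855
grasp_force: 0.0
```

```bash
python3 - <<'E'
from h import *
o,im=shot('wrist','w10'); go([.5237,.2,.26],61.5,o); M=model('wrist',o)
for n in ('canister_mid','stand_mid'):
    for b in boxes_of('wrist',n)[:3]: print(n,round(b['conf'],2),np.round(b['rect'],1))
C=np.array([.5237,.2,0]); t=np.linspace(0,6.283,60)
e=np.array([w2px(M,C+[.027*np.cos(a),.027*np.sin(a),.165]) for a in t]); print('lid pred',e.min(0),e.max(0))
th=np.radians(2.4); c,s=np.cos(th),np.sin(th); Q=np.array([[c,-s],[s,c]])
F=np.array([w2px(M,np.r_[C[:2]+Q@np.array([a,b])*.045,.005]) for a in(1,-1) for b in (1,-1)]);print('feet pred',F.round(0).tolist())
h=cv2.cvtColor(im,cv2.COLOR_RGB2HSV); m=cv2.inRange(h,(0,0,55),(180,30,255)); m=cv2.morphologyEx(m,cv2.MORPH_OPEN,np.ones((5,5)))
g=cv2.GaussianBlur(cv2.cvtColor(im,cv2.COLOR_RGB2GRAY),(5,5),1)
print(cv2.HoughCircles(g[:330],cv2.HOUGH_GRADIENT,1.2,60,param1=80,param2=25,minRadius=40,maxRadius=75))
w=cv2.inRange(h,(8,70,60),(22,200,255)); x0,x1,y0,y1=[int(v) for v in (F[:,0].min(),F[:,0].max(),F[:,1].min(),F[:,1].max())]
w2=np.zeros_like(w); w2[y0-10:y1+20,x0-10:x1+10]=w[y0-10:y1+20,x0-10:x1+10]; r=cv2.minAreaRect(cv2.findNonZero(w2));print('wood',r)
W=np.array([w2px(M,np.r_[C[:2]+Q@np.array([a,b])*.032,.074]) for a in(1,-1) for b in (1,-1)]);print('wood pred',W.round(0).tolist())
E
```

```text
at [0.525  0.2009 0.2625] az 61.48 shift [ 0.07 -0.14  0.25] twist -0.0 t 17.7 j6 0.86
canister_mid 0.57 [322.9 215.5  69.9  95.7]
stand_mid 0.82 [247.5 290.3  84.7  77.8]
stand_mid 0.72 [416.   65.5  85.7  99.3]
stand_mid 0.61 [322.3 169.2 117.8  90.1]
lid pred [285.55572651 189.94725689] [358.7272399  260.12151231]
feet pred [[376.0, 199.0], [310.0, 237.0], [337.0, 130.0], [268.0, 172.0]]
[[[ 72.600006 191.40001   73.      ]
  [249.00002  246.6       67.72    ]
  [185.40001  160.20001   65.08    ]
  [397.80002  165.        70.36    ]
  [519.       245.40001   65.08    ]
  [324.6      114.600006  69.04    ]
  [142.20001  277.80002   42.64    ]
  [393.00003  259.80002   66.4     ]
  [466.2      129.        66.4     ]
  [311.40002  214.20001   50.440002]]]
wood ((321.72540283203125, 197.7435302734375), (66.22303771972656, 67.01483917236328), 59.74356460571289)
wood pred [[367.0, 210.0], [312.0, 242.0], [334.0, 153.0], [277.0, 188.0]]
```

Wood, feet and lid all match the predicted centred pose within about 2 mm. One last numeric check from the other cameras, then hand in.

```bash
python3 - <<'E'
from h import *
o,im=shot('side','s11'); M=model('side')
for n in ('canister_mid','stand_mid'):
    for b in boxes_of('side',n)[:3]: print(n,round(b['conf'],2),np.round(b['rect'],1))
C=np.array([.5237,.2,0]); e=np.array([w2px(M,C+[.027*np.cos(a),.027*np.sin(a),z]) for a in np.linspace(0,6.28,40) for z in(.074,.165)]); print(e.min(0),e.max(0),(e.min(0)+e.max(0))/2)
print(o['ft_force'],o['clock']); print(workorder.job_done())
E
```

```text
canister_mid 0.86 [306.8 187.4  26.1  36.1]
canister_mid 0.71 [305.6 213.7  36.1  35.2]
stand_mid 0.93 [336.8 244.7  27.9  29.8]
stand_mid 0.59 [282.3 184.2  22.4  23.4]
stand_mid 0.58 [306.9 214.5  38.5  36.4]
[297.17040254 167.65453076] [316.58929113 204.90897414] [306.87984683 186.28175245]
[-0.7072579  -0.06471239  0.01546209] 17.85
the job is handed in; nothing more can be done
None
```

The job is handed in at 17.85 s: the stand straddles the strip with all four feet on the tile (about 0.3 mm off centre, within 0.4° of parallel), and the canister stands upright within about 2 mm of the middle of its top; my first attempt to grip the stand pressed on its top with about 15 N, but it did not shift.

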